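# Unlock the block incubator and hold its sprung cover just below the balance point

## Task

Key in the release on the small key pod while the incubator's cover is still shut: press the round key, then the square key, then the long bar key, one at a time, each fully down. Then take the cover by its bar handle, raise it past its balance point without letting it swing open against its stop, and bring it back to just below the balance point, where it would fall shut by itself if let go. The program finishes while the gripper still grips the bar and holds the cover motionless there; leave the cup, the label roll and the beaker where they stand.

Things in the scene. Friction and masses are not known exactly. Their poses are not given: they have to be found in the camera images.
- key_pod: key pod, fixed: low white box, 168 (x) x 72 (y) mm, top 30 mm above the worktop, to the robot's right. Origin: centre of its underside on the worktop, x along its length, z up; yaw varies. On it three grey sprung keys stand in one row along x, at -52, 0 and 52 mm, in any order, told apart by shape, each in a thin black seat (top 34 mm above the worktop)
- round_top (a point): centre of the top face of the round key, 24 mm diameter; 47.5 mm above the worktop when up. Axes as the key pod's
- square_top (a point): centre of the top face of the square key, 24 x 24 mm; 47.5 mm above the worktop when up. Axes as the key pod's
- bar_top (a point): centre of the top face of the long bar key, 12 mm along the row, 44 mm across it; 47.5 mm above the worktop when up. Axes as the key pod's
- key_round (a joint): travel of the round key in m: 0 up, 0.005 fully down; a spring brings it up again. About 1 N starts it, 5 N takes it fully down (the same for all three keys)
- key_square (a joint): travel of the square key in m: 0 up, 0.005 fully down
- key_bar (a joint): travel of the bar key in m: 0 up, 0.005 fully down
- incubator: block incubator, fixed: white housing 170 (x) x 200 (y) x 80 mm, aluminium block on top, hinged white cover 158 x 196 mm whose upper face is 110 mm above the worktop when shut. Origin: centre of the underside on the worktop; its -x side (dark display) is the front and faces the robot, yaw varies; z up
- cover_hinge (a point): middle of the cover's hinge axis, fixed: 82 mm behind (+x) the incubator's origin and 94 mm up; the axis runs along the incubator's y
- cover_bar (a point): middle of the cover's handle: round steel bar, 10 mm diameter, along the incubator's y, 96 mm between its two end posts (10 mm). Moves with the cover; shut, it lies 150 mm in front of (-x) the hinge axis and 52 mm above it, 36 mm above the cover's upper face, 146 mm above the worktop. Axes: the cover's (at 0 the incubator's)
- cover (a joint): opening angle in rad: 0 shut, 1.5 fully open at its stop; the bar swings up and back about the hinge. Cover 0.95 kg, helped by a spring. Balance point at 1.00 rad: below it the cover falls shut by itself, above it it swings open by itself. Force at the bar about 2 N when shut, shrinking to nothing at the balance point. The bar can turn between the fingers
- cup: bystander: white lidded cup, 60 mm diameter, 81 mm high; origin at the centre of its underside
- roll: bystander: white roll of labels, 56 mm diameter, 50 mm high, standing on end; origin at the centre of its underside
- glass: bystander: clear beaker, 54 mm diameter, 68 mm high; origin at the centre of its underside

How it is judged:
By the outcome, as a careful person would: the job done as asked, in the order asked, and still so for the second after the job is handed in, while the arm keeps its last pose, push and grip.
It also fails if it takes over 54 s, if anything falls off the work surface, if the arm or the gripper's body presses on something with over 40 N, if the wrist force passes 120 N, or if a joint passes its speed limit or range.

## Robot

A 6-joint arm with a two-finger parallel gripper is mounted at the origin on a cart in front of the work surface, level with it; the furniture and walls round the work are solid. World frame = base frame: x ahead of the robot, y to its left, z up, the work surface at z = 0. Lengths are in m, angles in rad, forces in N, time in s.
With the tool pointing down it reaches from about 0.375 to 0.975 m from the base axis. Payload 3.8 kg.
Tool frame: the origin (TCP) lies at the very end of the fingers, on their centre line; the grasp point (between the pads) lies 19 mm behind it; z points along the fingers, y is the line along which they close (so a half turn about z gives the same grasp; the last joint's range is limited). The gripper opens to 85 mm and grips with 20 to 120 N. Pads are 22 mm wide; open, the fingers measure 114 mm over their backs; the gripper's body (76 mm by 85 mm) begins 54 mm behind the grasp point. The pads swing forward as they close: fully open they stand 13 mm farther back than shut.
Start: joints at [-1.147, 0.264, 1.604, -0, 1.274, -0.037], TCP at [0.3, -0.605, 0.231] pointing down, gripper open.
Joint ranges: [-2.63, 2.63], [-0.94, 2.18], [0.31, 2.57], [-1.31, 4.45], [0, 2.66], [-2.55, 2.55]. Speed limits (rad/s): [2.57, 2.57, 3.14, 3.14, 3.14, 3.14].

## Interface

Orientations are given as a rotation vector (axis times angle).
In Python, from workcell import bot gives the robot as it stands. The module is installed in compiled form; this text tells all that it offers.
- The arm moves only by the tool jog_arm, called after "Call:" as name(argument=value, ...) on one line, values as JSON. Schema: {"type":"object","properties":{"moves":{"type":"object","properties":{"x":{"type":"array","items":{"type":"number"},"minItems":1,"maxItems":5},"y":{"type":"array","items":{"type":"number"},"minItems":1,"maxItems":5},"z":{"type":"array","items":{"type":"number"},"minItems":1,"maxItems":5},"twist":{"type":"array","items":{"type":"number"},"minItems":1,"maxItems":5}},"additionalProperties":false,"required":["x","y","z","twist"]},"jaw":{"type":"number"},"grip_force":{"type":"number"},"only":{"type":"string"},"quiet":{"type":"boolean"},"lines":{"type":"string"}},"required":["moves"],"additionalProperties":false}. moves is an object with one list for each field, all of the same length, 1 to 5, a row being the entries at one place: x, y, z (the shift in m), twist (a turn about the tool's z in rad); each row shifts and turns the commanded pose from where the row before left it, along the tool's axes as they then stand; what a row does not reach is not made up. A row lasts 1/8 s, in which the tool goes at most 0.0625 m and 0.188 rad, less where a joint would pass 70% of its speed; a pose out of reach is approached as far as the arm can. jaw is the opening from 0.0 (shut) to 1.0 (fully open), set as the call begins (left out keeps the last). The fingers move at their own pace and stop on an object; grip_force is the grip in N (left out, the last holds). Time passes only in rows, so rows that do not move let the fingers close. The tool returns the time, the measured TCP pose, the force, the opening and the grip force at its end. only (a regular expression) keeps the lines of the reply that match it, lines (a string "A,B") keeps lines A to B, and quiet returns only ok. Input that does not fit is refused with a message, and nothing moves.
- bot.read_state(): the state, without advancing time (a new reading comes with each control period).
- bot.read_camera(name): name is "scene" or "top" or "wrist"; returns the picture (420x560x3 uint8, red, green, blue); there is no depth.
- bot.camera_info(name): a dict with "intrinsics" (3x3 intrinsics, pixels), "extrinsics" (4x4, takes a point from camera to world coordinates). Camera axes: x right, y down, z forward; pixel columns grow to the right and rows downward; lengths in m; the calibration is good to about 2 mm. A picture is of the moment at which its call begins: read the wrist's pose just before it. camera_info takes no time and is no camera call; for the wrist camera it gives the pose at the moment of the call.
- bot.finish_job(): hands the job in; it is judged then, once.
Trained networks look in the newest picture that a camera, given by its name, has taken for a name from the list of things; names that differ only in an ending like _2 or _b are one class to them, and where a whole thing is asked for, a point or a joint stands for the part that bears it (a point fixed in the world has none). Each returns a list of dicts, best first, with "conf" (0 to 1); they miss things now and then, are a little off and sometimes report something else, mostly with a low value. They report only what shows in the picture. A call takes as long as a camera call.
- bot.search_frame(camera, thing): "box" ([left, top, right, bottom] in pixels, round what is visible of it).
- bot.regions_of(camera, thing): "pixels" (420x560 bool, what is visible of it) and "box" ([left, top, right, bottom] in pixels, round what is visible of it).
- bot.spot_point(camera, thing): "pixel" ([row, column] in pixels: a listed point, or the origin of a listed thing).
The state is a dict: "time": time; "q": joint angles; "joint_vel": joint speeds; "joint_torque": joint torques, N m; "tool_pos": TCP position; "tcp_rot": TCP orientation; "wrist_force": force on the tool from outside, world axes, zero at the start; "torque": the same for the moment, N m; "width": opening from 0.0 (shut) to 1.0 (fully open); "grip_force": force on a finger pad.
Only numpy, scipy, OpenCV 4.12 (cv2) and the standard library are available. Lean on these libraries where they do the work, as an engineer would, in place of code of your own. Each camera call takes 0.05 s, during which the arm holds its last target. There are 200 camera calls.

## Working session

There is one attempt and no reset: what is moved stays moved. The work goes in short steps, Python scripts to look and compute and a tool call to move; the robot and the scene stay as the last step left them, time stands still between calls to the robot, and variables do not carry over. Pictures are saved under pics/ and viewed, at most 10 in all, crops included, and the job is handed in when it is done.

```bash
mkdir -p pics; cat > h.py <<'E'
import numpy as np, cv2
from workcell import bot
from scipy.spatial.transform import Rotation as R
def save(cam,name,crop=None,s=1):
    im=bot.read_camera(cam)[:,:,::-1]
    if crop: a,b,c,d=crop; im=im[b:d,a:c]
    if s!=1: im=cv2.resize(im,None,fx=s,fy=s,interpolation=cv2.INTER_CUBIC)
    cv2.imwrite('pics/'+name,im)
def ray(cam,rc,info=None):
    i=info or bot.camera_info(cam); K=np.array(i['intrinsics']);E=np.array(i['extrinsics'])
    d=E[:3,:3]@np.linalg.solve(K,[rc[1],rc[0],1.]); return E[:3,3],d/np.linalg.norm(d)
def atz(r,z): o,d=r; return o+d*(z-o[2])/d[2]
def tri(rs):
    A=sum(np.eye(3)-np.outer(d,d) for o,d in rs); b=sum((np.eye(3)-np.outer(d,d))@o for o,d in rs)
    p=np.linalg.solve(A,b); return p,[np.linalg.norm((np.eye(3)-np.outer(d,d))@(p-o)) for o,d in rs]
E
python3 - <<'E'
from h import *
np.set_printoptions(precision=4,suppress=True)
a=bot.read_camera('scene');b=bot.read_camera('top')
cv2.imwrite('pics/a.png',a[:,:,::-1]);cv2.imwrite('pics/b.png',b[:,:,::-1])
for t in ['round_top','square_top','bar_top','key_pod','cover_bar','cover_hinge','incubator','cup','roll','glass']:
    rs=[]
    for c in ['scene','top']:
        l=bot.spot_point(c,t)
        print(t,c,[(np.round(x['pixel'],1).tolist(),round(x['conf'],2)) for x in l[:2]])
        if l: rs.append(ray(c,l[0]['pixel']))
    if len(rs)==2: print('   ',*tri(rs))
s=bot.read_state();print(s)
E
```

```text
round_top scene [([294.4, 406.9], 0.69)]
round_top top [([234.6, 380.7], 0.52)]
    [ 0.4494 -0.2732  0.0513] [np.float64(0.006963599708893598), np.float64(0.006963599708893558)]
square_top scene [([283.2, 414.9], 0.63)]
square_top top [([216.9, 383.5], 0.59)]
    [ 0.5019 -0.2814  0.0425] [np.float64(0.00045029430435316307), np.float64(0.00045029430435313537)]
bar_top scene [([314.2, 389.5], 0.46)]
bar_top top [([250.1, 376.6], 0.4), ([217.2, 384.5], 0.18)]
    [ 0.4021 -0.2594  0.0317] [np.float64(0.00298119456534312), np.float64(0.002981194565343064)]
key_pod scene [([314.5, 394.9], 0.78)]
key_pod top [([238.0, 377.8], 0.67)]
    [ 0.4394 -0.268  -0.    ] [np.float64(0.0030089001735886063), np.float64(0.0030089001735886236)]
cover_bar scene [([210.5, 276.8], 0.89)]
cover_bar top [([224.8, 281.4], 0.9)]
    [0.4681 0.0341 0.1453] [np.float64(0.0009260851823213201), np.float64(0.00092608518232123)]
cover_hinge scene [([194.9, 315.8], 0.95)]
cover_hinge top [([181.2, 288.9], 0.76), ([190.1, 172.7], 0.25)]
    [0.6045 0.007  0.1086] [np.float64(0.00414366601776287), np.float64(0.00414
[... 502 characters left out ...]
t64(0.15920586128794398)]
glass scene [([248.4, 394.5], 0.77), ([214.3, 278.2], 0.32)]
glass top [([179.7, 348.6], 0.54)]
    [ 0.6352 -0.1914 -0.0027] [np.float64(0.004543412358972363), np.float64(0.0045434123589721915)]
{'time': 1.1, 'q': array([-1.1469,  0.2639,  1.604 , -0.    ,  1.2737, -0.0369]), 'joint_vel': array([ 0.    , -0.0001, -0.0007,  0.0023,  0.0006,  0.0013]), 'joint_torque': array([ -0.0002, -51.5081, -36.7736,  -0.    ,   0.001 ,   0.    ]), 'tool_pos': array([ 0.3001, -0.6046,  0.2313]), 'tcp_rot': array([ 3.0586,  0.7175, -0.    ]), 'wrist_force': array([ 0.2423, -0.0409, -0.4412]), 'torque': array([0.017 , 0.0345, 0.0453]), 'grip_force': 0.0, 'width': 1.002612373993038}
```

View pics/a.png

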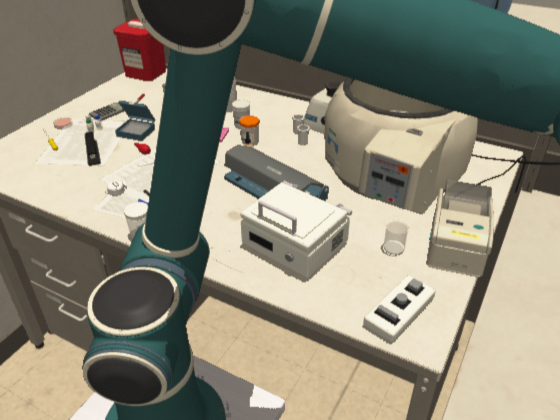

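View pics/b.png

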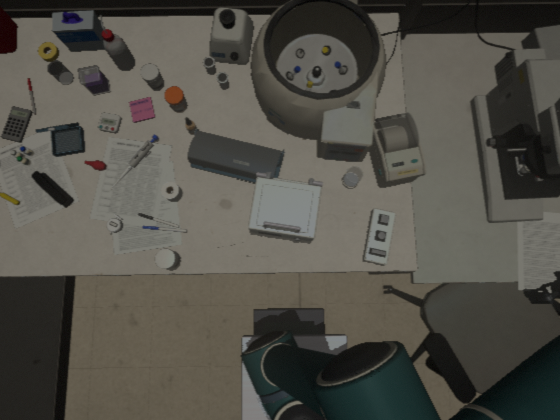

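The pod shows bar, round and square keys from near to far (scene px (388,314), (402,299), (414,287)). The incubator's handle is at scene (276,217), with its front facing the robot. I'll move towards the pod with the fingers shut.

Call:
jog_arm(moves={"x": [0.047, 0.047, 0.047, 0.047, 0.047], "y": [-0.040, -0.040, -0.040, -0.040, -0.040], "z": [0, 0, 0, 0, 0], "twist": [0, 0, 0, 0, 0]}, jaw=0, grip_force=40)

```text
time: 1.72
tool_pos: [0.4222, -0.3192, 0.2316]
tcp_rot: [3.058, 0.717, 0.001]
wrist_force: [0.2, -0.8, 0.3]
width: -0.0
grip_force: 0.0
```

Call:
jog_arm(moves={"x": [0, 0, 0, 0, 0], "y": [0, 0, 0, 0, 0], "z": [0, 0, 0, 0, 0], "twist": [-0.182, -0.182, -0.182, -0.182, -0.182]})

```text
time: 2.35
tool_pos: [0.4217, -0.3209, 0.2314]
tcp_rot: [2.426, 1.996, 0.0]
wrist_force: [-0.5, 0.4, 0.1]
width: -0.004
grip_force: 0.0
```

```bash
cat >> h.py <<'E'
np.set_printoptions(precision=4,suppress=True)
def look(things,cam='wrist',pic=None):
    i=bot.camera_info(cam); im=bot.read_camera(cam)
    if pic: cv2.imwrite('pics/'+pic,im[:,:,::-1])
    out={}
    for t in things:
        l=bot.spot_point(cam,t)
        print(t,[(np.round(x['pixel'],1).tolist(),round(x['conf'],2)) for x in l[:2]])
        if l: out[t]=ray(cam,l[0]['pixel'],i)
    return out
E
python3 - <<'E'
from h import *
import pickle
o=look(['round_top','square_top','bar_top'],pic='w1.png')
pickle.dump(o,open('v1.pkl','wb'))
for k in o: print(k,atz(o[k],0.0475))
s=bot.read_state();print(s['tool_pos'],s['tcp_rot'],s['q'],s['wrist_force'],s['time']);print(bot.camera_info('wrist'))
E
```

```text
round_top []
square_top [([132.5, 347.2], 0.83), ([128.6, 291.4], 0.68)]
bar_top [([124.8, 240.8], 0.86)]
square_top [ 0.4958 -0.2843  0.0475]
bar_top [ 0.3994 -0.2582  0.0475]
[ 0.4217 -0.321   0.2314] [2.4354 1.9843 0.    ] [-0.6976 -0.0116  1.9121 -0.      1.2408 -0.4942] [-0.9107  0.7871  0.4062] 2.55
{'intrinsics': array([[339.2201,   0.    , 276.6454],
       [  0.    , 339.2201, 210.1934],
       [  0.    ,   0.    ,   1.    ]]), 'extrinsics': array([[ 0.9794, -0.1927, -0.0609,  0.4365],
       [-0.2021, -0.9325, -0.2995, -0.2443],
       [ 0.001 ,  0.3056, -0.9522,  0.373 ],
       [ 0.    ,  0.    ,  0.    ,  1.    ]])}
```

View pics/w1.png

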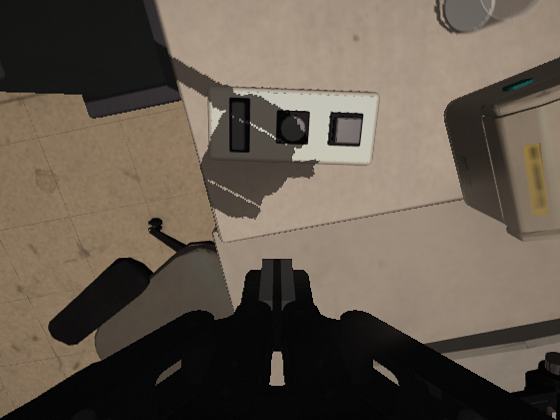

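The pod shows the bar key at column 239, row 124, the round key at (292,127) and the square key at (347,130). I'll move over the round key for a second view.

Call:
jog_arm(moves={"x": [0.027, 0.027, 0], "y": [0.008, 0.008, 0], "z": [0.04, 0.04, 0], "twist": [0, 0, 0]})

```text
time: 2.92
tool_pos: [0.4459, -0.2682, 0.1475]
tcp_rot: [-2.426, -1.983, 0.003]
wrist_force: [-0.2, 0.1, -0.2]
width: -0.001
grip_force: 0.0
```

```bash
python3 - <<'E'
from h import *
import pickle
v=pickle.load(open('v1.pkl','rb'))
i1=None
o=look(['round_top','square_top','bar_top'],pic='w2.png')
pickle.dump(o,open('v2.pkl','wb'))
for k in o:
    print(k,atz(o[k],0.0475))
    if k in v: print(' tri',*tri([v[k],o[k]]))
s=bot.read_state();Rm=R.from_rotvec(s['tcp_rot']).as_matrix();print(s['tool_pos'],s['wrist_force'],s['time']);print(Rm)
E
```

```text
round_top [([214.6, 281.4], 0.71)]
square_top [([216.8, 345.9], 0.92)]
bar_top [([211.9, 214.8], 0.73)]
round_top [ 0.4474 -0.2712  0.0475]
square_top [ 0.4946 -0.2824  0.0475]
 tri [ 0.4962 -0.2849  0.0415] [np.float64(0.000740944127241185), np.float64(0.0007409441272412295)]
bar_top [ 0.3989 -0.2593  0.0475]
 tri [ 0.3999 -0.258   0.0518] [np.float64(8.37164114382431e-05), np.float64(8.371641143825732e-05)]
[ 0.4491 -0.2726  0.1532] [ 0.3286  0.2303 -0.1135] 3.125
[[ 0.1998  0.9798  0.0026]
 [ 0.9798 -0.1998 -0.0022]
 [-0.0016  0.003  -1.    ]]
```

View pics/w2.png

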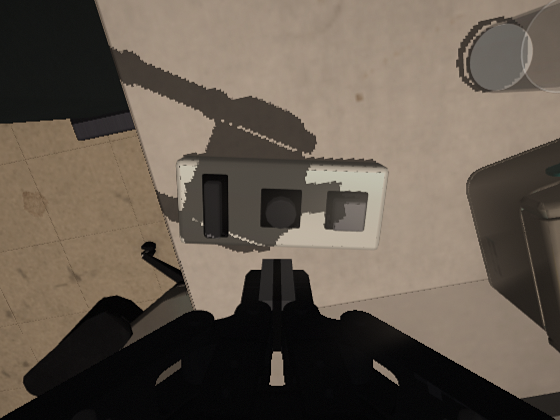

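Call:
jog_arm(moves={"x": [0, 0, 0, 0, 0], "y": [0, 0, 0, 0, 0], "z": [0.045, 0.042, 0.007, 0, 0], "twist": [0, 0, 0, 0, 0]})

```text
time: 3.75
tool_pos: [0.4499, -0.2727, 0.0598]
tcp_rot: [2.429, 1.985, 0.002]
wrist_force: [-0.2, -0.4, -0.2]
width: 0.0
grip_force: 0.0
```

```bash
python3 - <<'E'
from h import *
s=bot.read_state();print(s['tool_pos'],s['wrist_force'],s['time'])
E
```

```text
[ 0.4499 -0.2727  0.0598] [-0.2423 -0.4265 -0.1975] 3.75
```

Call:
jog_arm(moves={"x": [0, 0, 0, 0, 0], "y": [-0.002, 0, 0, 0, 0], "z": [0.010, 0.003, 0.003, 0.002, 0], "twist": [0, 0, 0, 0, 0]})

```text
time: 4.38
tool_pos: [0.4466, -0.2712, 0.0421]
tcp_rot: [2.432, 1.989, -0.0]
wrist_force: [-7.7, 4.3, 22.2]
width: -0.001
grip_force: 10.9
```

Call:
jog_arm(moves={"x": [0, 0, -0.001, -0.001, 0], "y": [0, 0, 0.026, 0.026, 0], "z": [-0.020, -0.006, 0, 0, 0], "twist": [0, 0, 0, 0, 0]})

```text
time: 5.0
tool_pos: [0.4979, -0.2834, 0.0648]
tcp_rot: [2.431, 1.989, 0.0]
wrist_force: [-0.2, -0.0, -0.5]
width: 0.002
grip_force: 0.0
```

Call:
jog_arm(moves={"x": [0, 0, 0, 0, 0], "y": [0, 0, 0, 0, 0], "z": [0.010, 0.010, 0.003, 0.003, 0], "twist": [0, 0, 0, 0, 0]})

```text
time: 5.62
tool_pos: [0.4955, -0.2825, 0.0421]
tcp_rot: [-2.43, -1.987, 0.002]
wrist_force: [-8.7, 5.2, 24.9]
width: -0.002
grip_force: 12.3
```

Call:
jog_arm(moves={"x": [0, 0, 0.002, 0.002, 0], "y": [0, 0, -0.052, -0.052, 0], "z": [-0.020, -0.006, 0, 0, 0], "twist": [0, 0, 0, 0, 0]})

```text
time: 6.25
tool_pos: [0.3903, -0.2557, 0.0628]
tcp_rot: [-2.428, -1.983, 0.003]
wrist_force: [-0.4, 0.4, -0.4]
width: -0.001
grip_force: 0.0
```

Call:
jog_arm(moves={"x": [0, 0, 0, 0, 0], "y": [0, 0, 0, 0, 0], "z": [0.010, 0.010, 0.003, 0.003, 0], "twist": [0, 0, 0, 0, 0]})

```text
time: 6.88
tool_pos: [0.3969, -0.2593, 0.042]
tcp_rot: [-2.431, -1.989, 0.0]
wrist_force: [-6.7, 4.7, 24.0]
width: 0.001
grip_force: 12.3
```

Call:
jog_arm(moves={"x": [0, 0, 0, 0, 0.06], "y": [0, 0, 0, 0, 0.003], "z": [-0.03, -0.06, -0.06, -0.06, 0], "twist": [0, 0, 0, 0, 0]}, jaw=0.6)

```text
time: 7.5
tool_pos: [0.4144, -0.2043, 0.2559]
tcp_rot: [2.428, 1.974, 0.006]
wrist_force: [0.9, 1.3, -0.6]
width: 0.601
grip_force: 0.0
```

Call:
jog_arm(moves={"x": [0.06, 0.06, 0, 0], "y": [0.004, 0.004, 0, 0], "z": [0, 0, 0, 0], "twist": [0, 0, 0, 0]})

```text
time: 8.0
tool_pos: [0.4424, -0.0842, 0.2489]
tcp_rot: [-2.43, -1.991, 0.002]
wrist_force: [0.2, -0.7, 0.2]
width: 0.602
grip_force: 0.0
```

```bash
python3 - <<'E'
from h import *
import pickle
o=look(['cover_bar','cover_hinge','incubator'],pic='w3.png')
pickle.dump(o,open('b1.pkl','wb'))
print(atz(o['cover_bar'],.146))
s=bot.read_state();print(s['tool_pos'],s['wrist_force'],s['time'])
E
```

```text
cover_bar [([32.6, 281.5], 0.86)]
cover_hinge [([41.4, 469.8], 0.58)]
incubator [([59.0, 343.4], 0.82)]
[0.4683 0.0334 0.146 ]
[ 0.4419 -0.0856  0.2491] [ 0.3807 -0.4527  0.0344] 8.2
```

Call:
jog_arm(moves={"x": [0.06, 0.02, 0, 0], "y": [0.0, 0.0, 0, 0], "z": [0, 0, 0, 0], "twist": [0, 0, 0, 0]})

```text
time: 8.7
tool_pos: [0.4579, -0.0071, 0.2492]
tcp_rot: [2.433, 1.987, -0.001]
wrist_force: [0.3, 0.2, -0.3]
width: 0.598
grip_force: 0.0
```

```bash
python3 - <<'E'
from h import *
import pickle
v=pickle.load(open('b1.pkl','rb'))
o=look(['cover_bar','cover_hinge','incubator'],pic='w4.png')
pickle.dump(o,open('b2.pkl','wb'))
print(atz(o['cover_bar'],.146))
for k in o:
    if k in v: print(k,*tri([v[k],o[k]]))
s=bot.read_state();print(s['tool_pos'],s['wrist_force'],s['time'],s['width']);print(R.from_rotvec(s['tcp_rot']).as_matrix())
E
```

```text
cover_bar [([152.8, 280.4], 0.79)]
cover_hinge [([140.4, 453.4], 0.67), ([382.2, 308.5], 0.25)]
incubator [([136.2, 340.7], 0.95)]
[0.4683 0.0345 0.146 ]
cover_bar [0.4684 0.034  0.1428] [np.float64(9.675095220325256e-05), np.float64(9.67509522032416e-05)]
cover_hinge [0.6175 0.0068 0.0903] [np.float64(6.776684129535008e-05), np.float64(6.77668412955268e-05)]
incubator [0.5338 0.0195 0.0086] [np.float64(0.001061940694604583), np.float64(0.0010619406946047372)]
[ 0.4579 -0.0068  0.2493] [0.4541 0.0499 0.0905] 8.9 0.6004578722686158
[[ 0.2001  0.9798 -0.    ]
 [ 0.9798 -0.2001 -0.0002]
 [-0.0002  0.     -1.    ]]
```

View pics/w4.png

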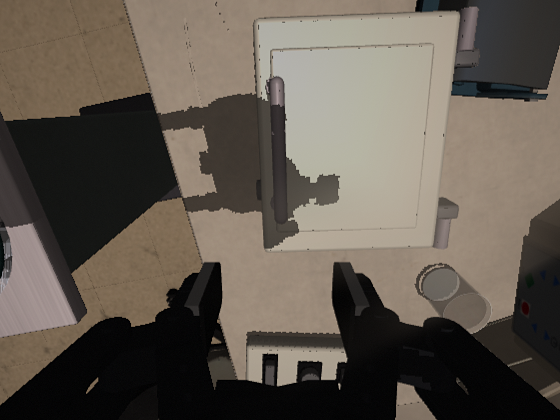

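Call:
jog_arm(moves={"x": [0, 0.042, 0, 0, 0], "y": [0, 0.003, 0, 0, 0], "z": [0, 0, 0.04, 0, 0], "twist": [-0.021, 0, 0, 0, 0]})

```text
time: 9.52
tool_pos: [0.4687, 0.0346, 0.21]
tcp_rot: [2.411, 2.014, 0.0]
wrist_force: [-0.3, 0.0, -0.2]
width: 0.599
grip_force: 0.0
```

```bash
python3 - <<'E'
from h import *
o=look(['cover_bar'],pic='w5.png')
print(atz(o['cover_bar'],.146))
s=bot.read_state();print(s['tool_pos'],s['wrist_force'],s['time'],s['width']);print(R.from_rotvec(s['tcp_rot']).as_matrix())
E
```

```text
cover_bar [([230.9, 276.9], 0.72)]
[0.4677 0.0328 0.146 ]
[0.4694 0.0346 0.2109] [-0.2868  0.3203  0.629 ] 9.625 0.6020281931411148
[[ 0.1785  0.9839  0.0025]
 [ 0.9839 -0.1785  0.    ]
 [ 0.0005  0.0024 -1.    ]]
```

View pics/w5.png

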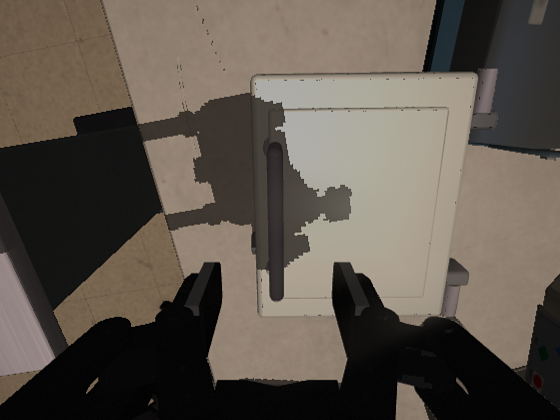

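The bar runs straight down the image at column 276, rows 148–298. It is centred and aligned between the open fingers, so I'll descend and grip.

Call:
jog_arm(moves={"x": [0, 0, 0, 0], "y": [-0.001, 0, 0, 0], "z": [0.05, 0.028, 0.005, 0], "twist": [0, 0, 0, 0]})

```text
time: 10.12
tool_pos: [0.4685, 0.0349, 0.1276]
tcp_rot: [2.411, 2.013, 0.002]
wrist_force: [0.3, 0.0, 0.3]
width: 0.603
grip_force: 0.0
```

Call:
jog_arm(moves={"x": [0, 0, 0, 0], "y": [0, 0, 0, 0], "z": [0, 0, 0, 0], "twist": [0, 0, 0, 0]}, jaw=0, grip_force=50)

```text
time: 10.62
tool_pos: [0.4679, 0.0352, 0.1274]
tcp_rot: [2.41, 2.014, 0.001]
wrist_force: [-2.5, -0.1, 6.5]
width: 0.095
grip_force: 48.8
```

```bash
python3 -c "
from h import *
s=bot.read_state();print(s['tool_pos'],s['wrist_force'],s['torque'],s['time'],s['width'],s['grip_force']);print(R.from_rotvec(s['tcp_rot']).as_matrix())"
```

```text
[0.4679 0.0352 0.1274] [-2.4554 -0.069   6.5189] [0.0165 0.319  0.0868] 10.625 0.09479803255391478 48.797680735588074
[[ 0.1778  0.9841  0.0009]
 [ 0.9841 -0.1778  0.0001]
 [ 0.0003  0.0009 -1.    ]]
```

Call:
jog_arm(moves={"x": [0, 0, 0, 0], "y": [0.006, 0.0074, 0.0088, 0], "z": [-0.0147, -0.0141, -0.0132, 0], "twist": [0, 0, 0, 0]})

```text
time: 11.12
tool_pos: [0.4891, 0.0316, 0.17]
tcp_rot: [-2.41, -2.012, 0.002]
wrist_force: [-6.1, 4.8, 0.3]
width: 0.09
grip_force: 49.0
```

```bash
python3 -c "
from h import *
s=bot.read_state();print(s['tool_pos'],s['wrist_force'],s['torque'],s['time'],s['width'],s['grip_force'])"
```

```text
[0.4891 0.0316 0.17  ] [-6.0906  4.8162  0.2601] [0.6357 1.0641 0.0963] 11.125 0.08989327465001365 49.03031587600708
```

Call:
jog_arm(moves={"x": [0, 0, 0, 0, 0], "y": [0.010, 0.0112, 0.0123, 0.0132, 0], "z": [-0.0123, -0.0112, -0.0101, -0.0088, 0], "twist": [0, 0, 0, 0, 0]})

```text
time: 11.75
tool_pos: [0.5364, 0.0235, 0.2146]
tcp_rot: [-2.411, -2.014, -0.003]
wrist_force: [-8.2, 4.5, 10.2]
width: 0.093
grip_force: 51.2
```

Call:
jog_arm(moves={"x": [0, 0, 0, 0], "y": [0.014, 0.0147, 0, 0], "z": [-0.0074, -0.006, 0, 0], "twist": [0, 0, 0, 0]})

```text
time: 12.25
tool_pos: [0.565, 0.0186, 0.2267]
tcp_rot: [2.41, 2.013, 0.006]
wrist_force: [-1.7, 6.0, 5.8]
width: 0.095
grip_force: 52.8
```

```bash
python3 -c "
from h import *
s=bot.read_state();print(s['tool_pos'],s['wrist_force'],s['torque'],s['time'],s['width'],s['grip_force'])
d=s['tool_pos']-[0.4679,0.0352,0.1274];u=d@[.984,-.178,0];print(u,d[2],2.808-np.arctan2(d[2]+.052,u-.15),np.hypot(d[2]+.052,u-.15))
o=look(['cover_bar'],cam='scene',pic='s2.png')
print(o and atz(o['cover_bar'],s['tool_pos'][2]+.019),s['tool_pos']+[0,0,.019])
"
```

```text
[0.565  0.0186 0.2267] [-1.7225  6.0065  5.7682] [0.7962 0.163  0.1279] 12.25 0.09497494411944706 52.760236859321594
0.09851718453755959 0.09929744085052278 0.9092182163193203 0.15981675724359173
cover_bar [([154.0, 309.3], 0.71)]
[0.5661 0.0048 0.2457] [0.565  0.0186 0.2457]
```

Call:
jog_arm(moves={"x": [0, 0, 0, 0, 0], "y": [0.0152, 0.008, 0.0076, 0, 0], "z": [-0.0045, -0.0016, -0.0014, 0, 0], "twist": [0, 0, 0, 0, 0]})

```text
time: 12.98
tool_pos: [0.5953, 0.0133, 0.2339]
tcp_rot: [2.41, 2.014, 0.006]
wrist_force: [0.9, 5.2, 4.5]
width: 0.09
grip_force: 52.7
```

```bash
cat >> h.py <<'E'
def st():
    s=bot.read_state();print(s['tool_pos'],s['wrist_force'],s['torque'],s['time'],s['width'],s['grip_force'])
    d=s['tool_pos']-[0.4679,0.0352,0.1274];u=d@[.984,-.178,0];print('theta,r',2.808-np.arctan2(d[2]+.052,u-.15),np.hypot(d[2]+.052,u-.15))
E
python3 -c "
from h import *
st();save('scene','s3.png',(180,80,400,280),3)"
```

```text
[0.5953 0.0133 0.2339] [0.9479 5.1642 4.5438] [0.8252 0.053  0.1524] 12.975 0.09002504434869095 52.6816463470459
theta,r 1.1073806175375114 0.1598725612669508
```

View pics/s3.png

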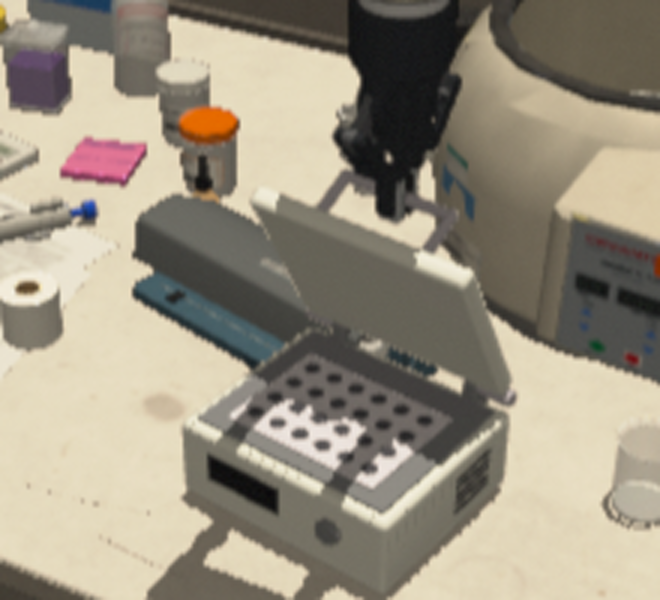

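The cover is open past the balance point (about 1.107 rad) and still gripped at its bar in the crop near (400,200), well short of the stop. I'll bring it back to about 0.95 rad.

Call:
jog_arm(moves={"x": [0, 0, 0, 0, 0], "y": [-0.0078, -0.0078, -0.0077, 0, 0], "z": [0.0014, 0.0016, 0.0021, 0, 0], "twist": [0, 0, 0, 0, 0]})

```text
time: 13.65
tool_pos: [0.5717, 0.0171, 0.2284]
tcp_rot: [2.411, 2.014, 0.004]
wrist_force: [-0.1, 5.6, 5.7]
width: 0.093
grip_force: 53.2
```

Call:
jog_arm(moves={"x": [0, 0, 0, 0], "y": [0, 0, 0, 0], "z": [0, 0, 0, 0], "twist": [0, 0, 0, 0]})

```text
time: 14.15
tool_pos: [0.5719, 0.0171, 0.2285]
tcp_rot: [2.411, 2.013, 0.005]
wrist_force: [-0.5, 5.1, 5.5]
width: 0.091
grip_force: 53.3
```

```bash
python3 -c "
from h import *
st();save('scene','s4.png',(180,80,400,280),3)"
```

```text
[0.5719 0.0171 0.2285] [-0.5475  5.0549  5.4586] [0.7849 0.0223 0.0339] 14.15 0.09083995392752071 53.26484441757202
theta,r 0.9545997205532828 0.15944486520319043
```

View pics/s4.png

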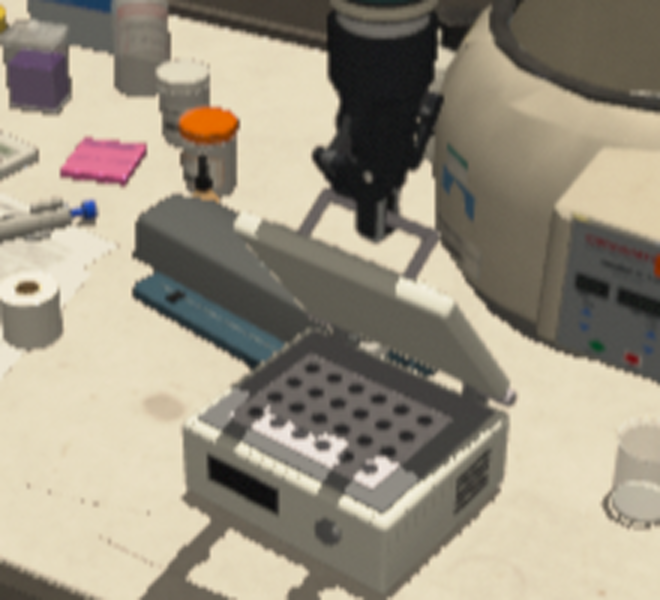

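The cover is lower now, at about 0.95 rad, with the bar gripped at (380,215) in the crop. The roll and beaker are where they were. I'll hand in the job.

```bash
python3 -c "
from h import *
print(bot.finish_job())"
```

```text
the job is handed in; nothing more can be done
None
```

I pressed the round, square and bar keys fully down in that order, raised the cover to about 1.11 rad, brought it back to about 0.95 rad and handed in with the gripper holding it still, at about 14 s; the cup, label roll and beaker were never touched, though I have not seen the judge's verdict.

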